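# Turn a lab pump's click dial up four clicks and start it

## Task

By pushing its tab with a fingertip, turn the pump's speed dial clockwise (seen from above) by exactly four clicks, never letting it run past the fourth; only then press the round start button fully down and let it come up again. Nothing is to be picked up: leave the jar, the beaker and the stopper standing where they are.

Things in the scene. Friction and masses are not known exactly. Their poses are not given: they have to be found in the camera images.
- pump: Grey pump, fixed, a box 190 (x) by 310 (y) by 100 mm high; origin under its centre on the bench. Its flat top is the control panel, 100 mm above the bench. The dial and the start button stand on the panel, one 75 mm to the pump's +y and the other 75 mm to its -y; which is which varies. A pump head sticks out 42 mm at +x.
- dial_axis (a point): Point on the dial's vertical turning axis at half the tab's height, 29 mm above the panel. Fixed; it does not turn with the dial. Under the dial lies a fixed round plate of 116 mm diameter, 5 mm thick, with a tick for each click.
- dial_tab (a point): Middle of the dial's tab, 40 mm out from dial_axis, same height; turns with the dial, its own -x points out along the tab. Steel disc, 68 mm diameter, top 16 mm above the panel; black hub 30 mm diameter with one radial tab 10 mm thick, out to 50 mm from the axis, 16 to 42 mm above the panel, flat flanks. At the start it points between about -x (to the robot) and -y, varied.
- dial (a joint): Turn of the dial in rad, 0 at the start, growing clockwise seen from above. Clicks every 20 degrees (0.349 rad), rests only at whole clicks: pushed about half-way (10 degrees), it snaps on by itself to the next. A click takes about 0.14 N m, 3 to 4 N on the tab. Four clicks: 1.396 rad. End stops at -0.84 and 3.63 rad.
- start_top (a point): Centre of the top of the start button, a steel round cap of 32 mm diameter, 22 mm above the panel, in a grey housing 12 mm high and 48 mm across; it goes down with the button. z up.
- start (a joint): Travel of the start button in m: 0 is up, 0.006 fully down. A spring returns it; fully down takes 5 N.
- reagent: Loose bystander: capped amber jar, 52 mm diameter, 100 mm high, beside the pump; origin under its centre.
- beaker: Loose bystander: glass beaker, 66 mm across the rim, 85 mm high, on the other side of the pump; origin under its centre.
- stopper: Loose bystander: cork stopper, 36 mm diameter, 34 mm high, on the bench between the robot and the pump; origin under its centre.

How it is judged:
On the way, in this order (a step that is already met when the one before it is completed fails the run):
1. the dial rests on the fourth click clockwise (value of joint dial between 1.2915 and 1.501 rad), for 0.3 s.
2. the start button is pressed fully down (at least 5 of its 6 mm) (value of joint start above 0.005 m), for 0.02 s.
At the end, for the whole second after the job is handed in: The dial stands on the fourth click clockwise from its start (within 0.3 of a click, 1.29 to 1.50 rad), the start button has been pressed at least 5 mm after that and is up again (less than 1.5 mm), and jar, beaker and stopper stand upright within 25 mm of where they were (all of step 1 and value of joint start below 0.0015 m and distance of each of reagent, beaker, stopper from where it was at the start of the episode below 0.025 m and angle between each of reagent, beaker, stopper's own z axis and vertical below 0.15 rad); the robot touches nothing.
It fails at once if the dial is turned past the fourth click (over half-way to the fifth) (value of joint dial above 1.6057 rad).
It fails at once if the start button is pressed (over 3 mm) before the dial has reached the fourth click (value of joint start above 0.003 m and value of joint dial below 1.2566 rad).
It fails at once if the jar is lifted, knocked over or pushed away (over 30 mm) (distance of reagent from where it was at the start of the episode above 0.03 m or angle between reagent's own z axis and vertical above 0.4 rad).
It fails at once if the beaker is lifted, knocked over or pushed away (over 30 mm) (distance of beaker from where it was at the start of the episode above 0.03 m or angle between beaker's own z axis and vertical above 0.4 rad).
It fails at once if the stopper is lifted, knocked over or pushed away (over 30 mm) (distance of stopper from where it was at the start of the episode above 0.03 m or angle between stopper's own z axis and vertical above 0.4 rad).
It also fails if it takes over 64 s, if anything falls off the work surface, if the arm or the gripper's body presses on something with over 40 N, if the wrist force passes 120 N, or if a joint passes its speed limit or range.

## Robot

A 6-joint arm with a two-finger parallel gripper is mounted at the origin on the work surface. World frame = base frame: x ahead of the robot, y to its left, z up, the work surface at z = 0. Lengths are in m, angles in rad, forces in N, time in s.
With the tool pointing down it reaches from about 0.35 to 0.975 m from the base axis. Payload 4.9 kg.
Tool frame: the origin (TCP) lies on the mounting face of the last link; the fingertips stand 173 mm ahead of it and the grasp point (between the pads) lies 155 mm ahead of it; z points along the fingers, y is the direction in which the jaws open and shut (so a half turn about z gives the same grasp; the last joint's range is limited). The gripper opens to 85 mm and grips with 20 to 120 N. Pads are 22 mm wide; open, the fingers measure 114 mm over their backs; the gripper's body (76 mm by 85 mm) begins 54 mm behind the grasp point. The pads swing forward as they close: fully open they stand 13 mm farther back than shut.
Start: joints at [1.12, 0.053, 1.613, -0, 1.476, -0.119], TCP at [0.204, 0.591, 0.405] pointing down, gripper open.
Joint ranges: [-3.01, 3.01], [-1.01, 2.22], [0.06, 2.58], [-1.02, 4.17], [0.09, 2.62], [-3.14, 3.14]. Speed limits (rad/s): [2.57, 2.57, 3.14, 3.14, 3.14, 3.14].

## Interface

Orientations are given as a rotation vector (axis times angle).
In Python, from station import ctrl gives the robot as it stands. The module is installed in compiled form; this text tells all that it offers.
- The arm moves only by the tool jog_arm, never from a script. Its argument "steps" is a list of rows, each a list of 2 entries, a list of its own where there are three numbers: the shift along the tool's x, y, z in cm, then the turn, a rotation vector about the tool's x, y, z in degrees. In form: [[[tx, ty, tz], [rx, ry, rz]], ...]. A call has 1 to 8 rows; each row shifts and turns the pose as measured when the row begins, along the tool's axes as they then stand; what a row does not reach is not made up. A row lasts 1/10 s, in which the tool goes at most 50 mm and 8.59 degrees, less where a joint would pass 70% of its speed; a pose out of reach is approached as far as the arm can. A call is refused whole if a number of a shift passes 5 or a number of a turn 8.59, either way. A call with a gripper value outside its range is refused whole. "fingers" is the gripper command: -1 is shut, 1 is fully open, values between are in proportion, set as the call begins (left out, the last holds). The fingers move at their own pace and stop on an object; "grip_force" is the grip in N (left out, the last holds). Time passes only in rows, so rows that do not move let the fingers close. It gives the time, the measured TCP pose, the force and the opening at its end, in the units of the state.
- ctrl.get_obs(): the state, without advancing time (a new reading comes with each control period).
- ctrl.get_image(name): name is "scene" or "top"; returns the picture (480x640x3 uint8, red, green, blue); there is no depth.
- ctrl.camera_info(name): a dict with "K" (3x3 intrinsics, pixels), "camera_from_world" (4x4, takes a point from world to camera coordinates). Camera axes: x right, y up, looking along -z (the intrinsics and any distortion apply to the point x, -y, -z); pixel columns grow to the right and rows downward; lengths in m; the calibration is good to about 2 mm. A picture is of the moment at which its call begins. camera_info takes no time and is no camera call.
- ctrl.finish_job(): hands the job in, once; it reports no verdict.
The state is a dict: "t": time; "q": joint angles; "dq": joint speeds; "effort": joint torques, N m; "tool_pos": TCP position; "tool_rot": TCP orientation; "contact_force": force on the tool from outside, world axes, zero at the start; "wrist_torque": the same for the moment, N m; "opening": finger opening in m.
Only numpy, scipy, OpenCV 4.12 (cv2) and the standard library are available. Lean on these libraries where they do the work, as an engineer would, in place of code of your own. Each camera call takes 0.05 s, during which the arm holds its last target.

## Working session

There is one attempt and no reset: what is moved stays moved. The work goes in short steps, Python scripts to look and compute and a tool call to move; the robot and the scene stay as the last step left them, time stands still between calls to the robot, and variables do not carry over. Pictures are saved under pics/ and viewed, and the job is handed in when it is done.

Besides the shell and the picture viewer there is one more tool, called after "Request:" by a JSON object that holds its "op" and its "data", one argument or row to a line. jog_arm: Moves the arm, as the interface text tells. Its arguments: {"type":"object","properties":{"steps":{"type":"array","items":{"type":"array"}},"fingers":{"type":"number"},"grip_force":{"type":"number"}},"required":["steps"]}

```bash
mkdir -p pics; python3 - <<'E'
from station import ctrl
import cv2, numpy as np
for n in ["scene","top"]:
    im=ctrl.get_image(n); cv2.imwrite(f"pics/{n}0.png",im[:,:,::-1])
    c=ctrl.camera_info(n); print({k:np.round(v,4).tolist() if not isinstance(v,str) else v for k,v in c.items()})
o=ctrl.get_obs(); print(o)
E
```

```text
{'K': [[458.2454, 0.0, 318.8984], [0.0, 458.2454, 245.3274], [0.0, 0.0, 1.0]], 'camera_from_world': [[-0.0997, 0.995, -0.0047, 0.0018], [-0.6942, -0.0662, 0.7167, 0.3298], [0.7128, 0.0747, 0.6973, -1.4088], [0.0, 0.0, 0.0, 1.0]]}
{'K': [[590.8619, 0.0, 321.2407], [0.0, 590.8619, 235.3188], [0.0, 0.0, 1.0]], 'camera_from_world': [[0.0045, -1.0, -0.0024, 0.034], [0.9798, 0.004, 0.1999, -0.5864], [-0.1999, -0.0032, 0.9798, -0.9832], [0.0, 0.0, 0.0, 1.0]]}
{'t': 0.1, 'q': array([ 1.11999280e+00,  5.33272015e-02,  1.61415567e+00, -3.25268685e-05,
        1.47596463e+00, -1.18966503e-01]), 'dq': array([-0.00162124, -0.00036255, -0.00407811,  0.00161876, -0.0008296 ,
       -0.00024583]), 'effort': array([ 4.62145017e-04, -3.94901562e+01, -3.71363282e+01, -9.20592038e-05,
        3.87464082e-03, -1.56301434e-05]), 'tool_pos': array([0.20349293, 0.59069668, 0.40356371]), 'tool_rot': array([-5.18774104e-01, -3.09796546e+00,  2.81001353e-03]), 'contact_force': array([-0.35780638, -0.33137007,  0.58876533]), 'wrist_torque': array([-0.04431705,  0.00788483, -0.00140335]), 'opening': 0.08494713231850264}
```

View pics/scene0.png

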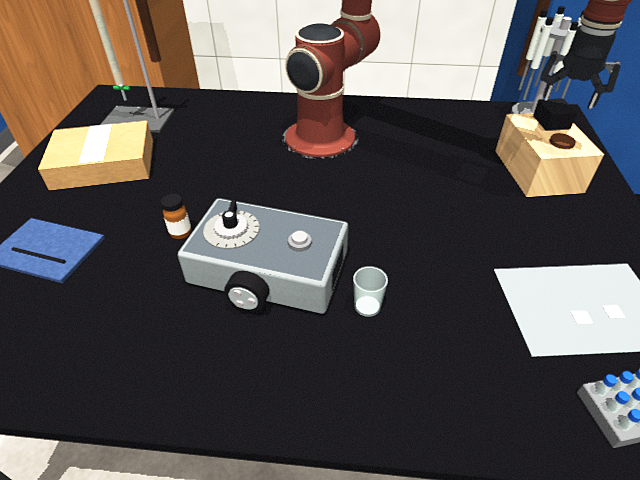

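View pics/top0.png

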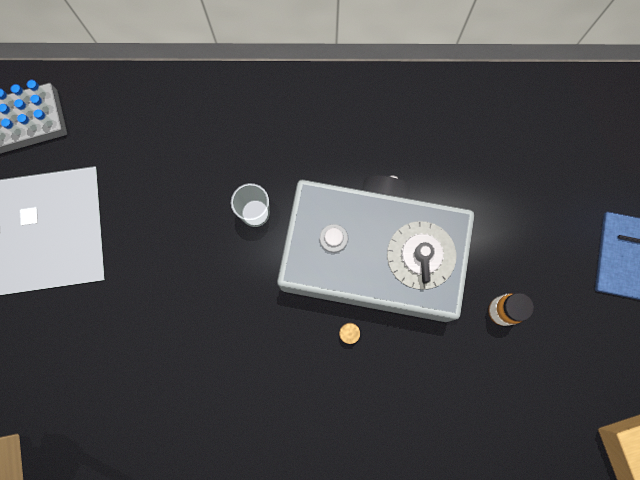

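The top view shows the dial plate at about (422,255) with its tab pointing down the image (−x). The button is at (333,237), the beaker at (250,207), the jar at (512,308) and the stopper at (349,334). Next I'll measure these.

```bash
cat > h.py <<'E'
import numpy as np, cv2
from station import ctrl
def proj(n,P):
    c=ctrl.camera_info(n);K=np.array(c["K"]);T=np.array(c["camera_from_world"])
    p=T[:3,:3]@np.asarray(P,float)+T[:3,3]; v=K@[p[0],-p[1],-p[2]]; return v[:2]/v[2]
def ray(n,u,v,z):
    c=ctrl.camera_info(n);K=np.array(c["K"]);T=np.array(c["camera_from_world"])
    d=np.linalg.inv(K)@[u,v,1]; d=T[:3,:3].T@[d[0],-d[1],-d[2]]; o=-T[:3,:3].T@T[:3,3]
    return o+d*(z-o[2])/d[2]
E
python3 - <<'E'
from h import *
im=cv2.imread("pics/top0.png")
cv2.imwrite("pics/top0_dial.png",cv2.resize(im[210:300,375:470],None,fx=6,fy=6,interpolation=cv2.INTER_CUBIC))
sc=cv2.imread("pics/scene0.png")
cv2.imwrite("pics/scene0_dial.png",cv2.resize(sc[190:260,190:330],None,fx=5.5,fy=5.5,interpolation=cv2.INTER_CUBIC))
# plate: bright, low-sat (plate yellowish) mask
hsv=cv2.cvtColor(im,cv2.COLOR_BGR2HSV); g=cv2.cvtColor(im,cv2.COLOR_BGR2GRAY)
print(im[255,395],im[255,380],im[237,333],im[250,424],im[237,345])
b=im.astype(int); m=((b[:,:,2]-b[:,:,0])>-5)&(g>110); m=m.astype(np.uint8)
m[:215]=0;m[300:]=0;m[:,:378]=0;m[:,460:]=0
cs,_=cv2.findContours(m,cv2.RETR_EXTERNAL,cv2.CHAIN_APPROX_NONE)
c=np.vstack([k for k in cs if len(k)>20]); h=cv2.convexHull(c); e=cv2.fitEllipse(h); print("plate",e, ray("top",*e[0],0.105))
for dx,dy in [(1,0),(-1,0)]:
    print(ray("top",e[0][0]+dx*e[1][0]/2,e[0][1],.105))
m=(g>150).astype(np.uint8); m[:,:315]=0;m[:,352:]=0;m[:220]=0;m[255:]=0
n,l,s,ce=cv2.connectedComponentsWithStats(m); 
for i in range(1,n):
  if s[i,4]>30: print("button",s[i],ce[i],ray("top",*ce[i],.112),ray("top",*ce[i],.122))
# pump top outline
m=((g>90)).astype(np.uint8); m[:170]=0;m[330:]=0;m[:,:272]=0;m[:,482:]=0
m=cv2.morphologyEx(m,cv2.MORPH_CLOSE,np.ones((15,15)))
cs,_=cv2.findContours(m,cv2.RETR_EXTERNAL,cv2.CHAIN_APPROX_NONE);c=max(cs,key=cv2.contourArea)
r=cv2.minAreaRect(c);print("pump",r)
B=np.array([ray("top",*p,.1)[:2] for p in cv2.boxPoints(r)]);print(B.round(4),np.linalg.norm(np.diff(B,axis=0),axis=1),B.mean(0))
E
```

```text
[205 213 215] [190 186 181] [241 242 245] [239 239 244] [208 209 209]
plate ((426.724609375, 261.1622619628906), (67.33512878417969, 91.87189483642578), 137.23495483398438) [ 0.53355401 -0.13993733  0.105     ]
[ 0.53378778 -0.19611823  0.105     ]
[ 0.53332018 -0.08374096  0.105     ]
button [ 315  220   37   35 1211] [333.16845582 236.19488026] [0.57403552 0.01640311 0.112     ] [0.5720103  0.01657599 0.122     ]
pump ((377.8680114746094, 248.89964294433594), (186.8540496826172, 117.54859161376953), 10.68491268157959)
[[ 0.4859  0.1126]
 [ 0.6864  0.0789]
 [ 0.6258 -0.2356]
 [ 0.4302 -0.1902]] [0.2032703  0.32031903 0.20085229] [ 0.5570659  -0.05857253]
```

View pics/top0_dial.png

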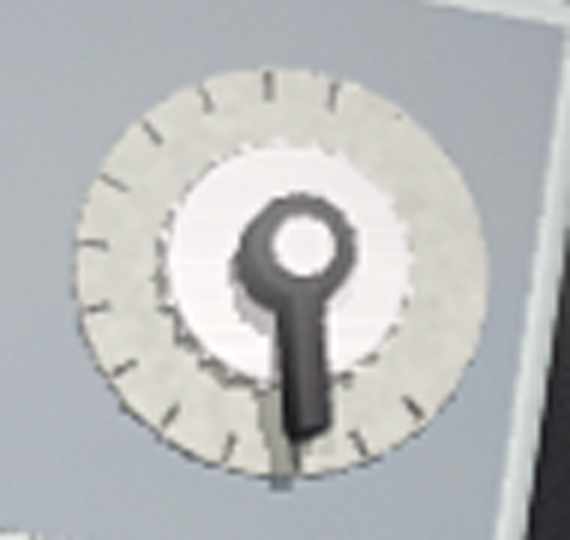

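View pics/scene0_dial.png

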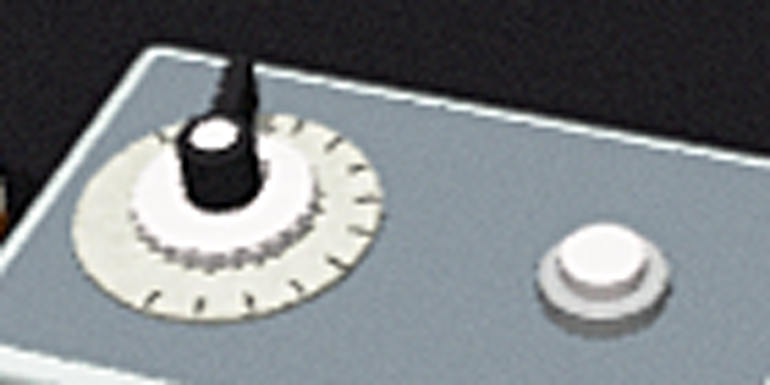

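The plate centre in the top crop is about (281,273), which is pixel (421.8,255.5). The tab points straight down the image from the hub, and there are 13 ticks with the tab over the third. Next: refine the axis and tab angle, using both views.

```bash
python3 - <<'E'
from h import *
c=ray("top",421.8,255.5,.105); print("plate ctr",c)
print("diam",ray("top",387.4,255.5,.105)-ray("top",456.2,255.5,.105), ray("top",421.8,221.4,.105)-ray("top",421.8,289.7,.105))
hub=ray("top",375+302/6-.4,210+245/6-.4,.142);print("hub top",hub)
tip=ray("top",375+308/6-.4,210+430/6-.4,.142);print("tip",tip,np.linalg.norm(tip-hub),np.degrees(np.arctan2(*(tip-hub)[1::-1])))
# scene: hub top at crop (215,133)/5.5 ; plate ctr
print("hub scene",ray("scene",190+215/5.5-.4,190+133/5.5-.4,.142))
print("plate scene",ray("scene",190+228/5.5-.4,190+217/5.5-.4,.105))
print("btn scene",ray("scene",190+603/5.5-.4,190+252/5.5-.4,.122))
im=cv2.imread("pics/top0.png")
cv2.imwrite("pics/top0_btn.png",cv2.resize(im[215:260,310:355],None,fx=10,fy=10,interpolation=cv2.INTER_CUBIC))
# ticks: angles about plate centre
for u,v in [(415,405),(360,440),(230,445),(170,412),(122,368),(95,308),(92,243),(113,182),(152,132),(206,100),(268,88),(332,95)]:
    p=ray("top",375+u/6-.4,210+v/6-.4,.105)-c; print(round(np.degrees(np.arctan2(p[1],p[0]))%360,1),end=" ")
E
```

```text
plate ctr [ 0.54310322 -0.13200068  0.105     ]
diam [-0.00047601  0.1150494   0.        ] [ 0.11583427 -0.00341239  0.        ]
hub top [ 0.54513803 -0.13103133  0.142     ]
tip [ 0.49519484 -0.13110165  0.142     ] 0.049943234836945384 -179.91933061468478
hub scene [ 0.54163147 -0.13153262  0.142     ]
plate scene [ 0.54703735 -0.13054086  0.105     ]
btn scene [0.57092412 0.0165221  0.122     ]
224.3 203.3 161.3 139.8 120.0 100.1 80.4 60.7 41.2 22.1 2.9 343.5
```

View pics/top0_btn.png

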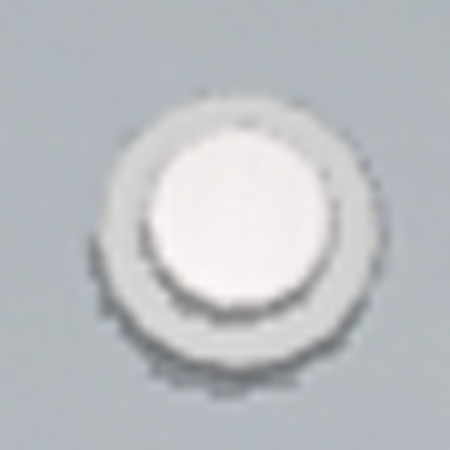

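Axis is at about (0.544,−0.1315), and the top and scene views agree within about 3 mm. The tab angle is 181°±1. The button is at (0.572,0.016), 150 mm from the axis as it should be. Now the approach, shut-fingered, to the −y side of the tab.

```bash
cat >> h.py <<'E'
from scipy.spatial.transform import Rotation as R
def yaw(o): y=R.from_rotvec(o["tool_rot"]).as_matrix()[:,1]; return np.degrees(np.arctan2(y[1],y[0]))
def plan(x,y,z,yw,n,cm=4.5,deg=8.0):
    "rows toward target, n rows max"
    o=ctrl.get_obs(); M=R.from_rotvec(o["tool_rot"]).as_matrix(); p=o["tool_pos"].copy()
    print("now",p.round(4),"yaw",round(yaw(o),2),"tilt z",M[:,2].round(4),"F",o["contact_force"].round(2),"t",o["t"],"open",round(o["opening"],4))
    G=R.from_matrix(np.column_stack([[-np.sin(np.radians(yw)),np.cos(np.radians(yw)),0],[np.cos(np.radians(yw)),np.sin(np.radians(yw)),0],[0,0,-1]]))
    t=np.array([x,y,z]); tot=np.linalg.norm(t-p); r=(R.from_matrix(M).inv()*G).as_rotvec(degrees=True)
    N=int(np.ceil(max(tot*100/cm,np.linalg.norm(r)/deg,1))); print("N",N,"rot",r.round(2))
    rows=[]
    for i in range(min(n,N)):
        d=(t-p)/(N-i); s=M.T@d*100; rr=(R.from_matrix(M).inv()*G).as_rotvec(degrees=True)/(N-i)
        rows.append([s.round(2).tolist(),rr.round(1).tolist()]); p=p+d; M=M@R.from_rotvec(rr,degrees=True).as_matrix()
    print(rows)
E
python3 -c "
from h import *
plan(.504,-.1625,.4036,0,8,4.2)"
```

```text
now [0.2035 0.5907 0.4036] yaw 70.99 tilt z [-8.0e-04 -1.7e-03 -1.0e+00] F [-0.36 -0.33  0.59] t 0.1 open 0.0849
N 20 rot [-1.000e-01  6.000e-02  7.099e+01]
[[[-2.65, -3.07, 0.0], [-0.0, 0.0, 3.5]], [[-2.83, -2.9, 0.0], [-0.0, 0.0, 3.5]], [[-3.01, -2.72, 0.0], [-0.0, 0.0, 3.5]], [[-3.17, -2.53, 0.0], [-0.0, 0.0, 3.5]], [[-3.32, -2.33, 0.0], [-0.0, 0.0, 3.5]], [[-3.46, -2.12, 0.0], [-0.0, 0.0, 3.5]], [[-3.58, -1.9, 0.0], [-0.0, 0.0, 3.5]], [[-3.69, -1.67, 0.0], [-0.0, 0.0, 3.5]]]
```

Request:
{"op": "jog_arm", "data": {
  "steps": [
    [[-2.65,-3.05,0],[0,0,3.5]],
    [[-2.85,-2.9,0],[0,0,3.5]],
    [[-3.0,-2.7,0],[0,0,3.5]],
    [[-3.2,-2.5,0],[0,0,3.5]],
    [[-3.3,-2.3,0],[0,0,3.5]],
    [[-3.5,-2.1,0],[0,0,3.5]],
    [[-3.6,-1.9,0],[0,0,3.5]],
    [[-3.7,-1.7,0],[0,0,3.5]]
  ],
  "fingers": -1,
  "grip_force": 40
}}

```text
t: 0.9
tool_pos: [0.3247, 0.2817, 0.3985]
tool_rot: [-1.267, -2.873, 0.015]
contact_force: [0.7, -0.5, -0.7]
opening: 0.0001
```

```bash
python3 -c "
from h import *
plan(.504,-.1625,.4036,0,8,4.2)"
```

```text
now [0.3247 0.2817 0.3985] yaw 42.42 tilt z [-0.0055 -0.0078 -1.    ] F [ 0.68 -0.47 -0.72] t 0.9 open 0.0001
N 12 rot [-0.47  0.31 42.42]
[[[-3.74, -1.39, -0.02], [-0.0, 0.0, 3.5]], [[-3.82, -1.16, -0.02], [-0.0, 0.0, 3.5]], [[-3.88, -0.92, -0.03], [-0.0, 0.0, 3.5]], [[-3.93, -0.68, -0.03], [-0.0, 0.0, 3.5]], [[-3.97, -0.44, -0.03], [-0.0, 0.0, 3.5]], [[-3.99, -0.19, -0.03], [-0.0, 0.0, 3.5]], [[-3.99, 0.05, -0.03], [-0.0, 0.0, 3.5]], [[-3.98, 0.3, -0.04], [-0.0, 0.0, 3.5]]]
```

Request:
{"op": "jog_arm", "data": {
  "steps": [
    [[-3.75,-1.4,0],[0,0,3.5]],
    [[-3.8,-1.15,0],[0,0,3.5]],
    [[-3.9,-0.9,0],[0,0,3.5]],
    [[-3.95,-0.7,0],[0,0,3.5]],
    [[-3.95,-0.45,0],[0,0,3.5]],
    [[-4,-0.2,0],[0,0,3.5]],
    [[-4,0.05,-0.1],[0,0,3.5]],
    [[-4,0.3,-0.1],[0,0,3.5]]
  ]
}}

```text
t: 1.7
tool_pos: [0.4424, -0.029, 0.3992]
tool_rot: [-1.951, -2.463, 0.015]
contact_force: [1.2, -0.6, -0.4]
opening: 0.0001
```

```bash
python3 -c "
from h import *
plan(.504,-.1625,.4036,0,8,4.2)"
```

```text
now [ 0.4424 -0.029   0.3992] yaw 13.24 tilt z [-0.0058 -0.0073 -1.    ] F [ 1.18 -0.56 -0.41] t 1.7 open 0.0001
N 4 rot [-0.38  0.38 13.24]
[[[-3.6, 0.73, -0.09], [-0.1, 0.1, 3.3]], [[-3.55, 0.94, -0.1], [-0.1, 0.1, 3.3]], [[-3.49, 1.14, -0.1], [-0.1, 0.1, 3.3]], [[-3.42, 1.34, -0.11], [-0.1, 0.1, 3.3]]]
```

Request:
{"op": "jog_arm", "data": {
  "steps": [
    [[-3.6,0.75,0],[-0.1,0.1,3.3]],
    [[-3.55,0.95,0],[-0.1,0.1,3.3]],
    [[-3.5,1.15,0],[-0.1,0.1,3.3]],
    [[-3.4,1.35,0],[-0.1,0.1,3.3]],
    [[-0.5,0,0],[0,0,0]],
    [[0,0,0],[0,0,0]]
  ]
}}

```text
t: 2.3
tool_pos: [0.5048, -0.1782, 0.3962]
tool_rot: [-2.238, -2.199, 0.001]
contact_force: [-1.3, -0.7, -0.8]
opening: 0.0001
```

```bash
python3 -c "
from h import *
plan(.504,-.1625,.299,0,8,3)"
```

```text
now [ 0.5048 -0.1782  0.3962] yaw -1.0 tilt z [-0.0035  0.0027 -1.    ] F [-1.27 -0.7  -0.82] t 2.3 open 0.0001
N 4 rot [-0.2  -0.15 -1.  ]
[[[0.39, -0.02, 2.43], [-0.1, -0.0, -0.2]], [[0.39, -0.02, 2.43], [-0.1, -0.0, -0.2]], [[0.39, -0.02, 2.43], [-0.1, -0.0, -0.2]], [[0.39, -0.02, 2.43], [-0.1, -0.0, -0.2]]]
```

Request:
{"op": "jog_arm", "data": {
  "steps": [
    [[0,0,2.5],[-0.1,0,-0.3]],
    [[0,0,2.5],[-0.1,0,-0.3]],
    [[0,0,2.2],[0,0,-0.3]],
    [[0,0,1.5],[0,0,0]],
    [[0,0,0.5],[0,0,0]],
    [[0,0,0],[0,0,0]],
    [[0,0,0],[0,0,0]]
  ]
}}

```text
t: 3.0
tool_pos: [0.5035, -0.1723, 0.3026]
tool_rot: [-2.214, -2.228, -0.006]
contact_force: [-0.1, 0.1, 0.6]
opening: -0.0
```

```bash
python3 -c "
from h import *
plan(.504,-.1625,.299,0,8,3)
for n in ['scene','top']:
    im=ctrl.get_image(n)[:,:,::-1]
    a=im[185:265,185:325] if n=='scene' else im[200:310,350:490]
    cv2.imwrite(f'pics/{n}1.png',cv2.resize(a,None,fx=5,fy=5,interpolation=cv2.INTER_CUBIC))
"
```

```text
now [ 0.5035 -0.1723  0.3026] yaw 0.38 tilt z [ 0.0021  0.0033 -1.    ] F [-0.07  0.08  0.56] t 3.0 open -0.0
N 1 rot [ 0.12 -0.19  0.38]
[[[0.98, 0.06, 0.36], [0.1, -0.2, 0.4]]]
```

View pics/scene1.png

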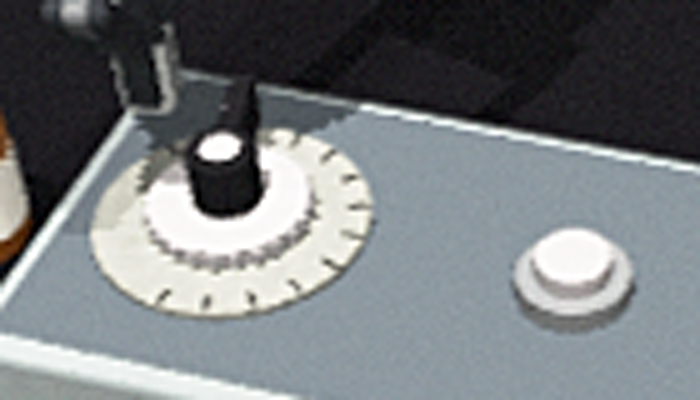

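View pics/top1.png

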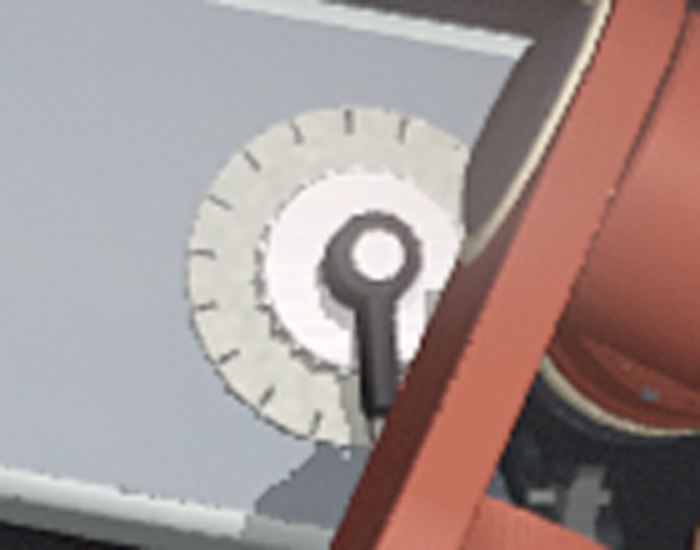

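The scene crop shows the shut fingertip at about (150,105), beside and behind the tab on its −y side. The tab has not moved. Next I close in to contact and then push along an arc.

```bash
cat >> h.py <<'E'
AX=np.array([.544,-.1315])
def pose(psi,z=.2985,off=.016,r=.040):
    a=np.radians(psi); p=AX+r*np.array([np.cos(a),np.sin(a)])+off*np.array([-np.sin(a),np.cos(a)])
    return (p[0],p[1],z,psi-180)
def psi_now(off=.016):
    o=ctrl.get_obs(); d=o["tool_pos"][:2]-AX
    rr=np.hypot(*d); a=np.degrees(np.arctan2(d[1],d[0]))%360
    return a-np.degrees(np.arcsin(off/rr)), np.sqrt(rr**2-off**2)
def arc(psi1,n,z=.2985):
    o=ctrl.get_obs(); M=R.from_rotvec(o["tool_rot"]).as_matrix(); p=o["tool_pos"].copy()
    p0,r0=psi_now(); print("psi",round(p0,2),"r",r0.round(4),"yaw",round(yaw(o),2),"pos",p.round(4),"F",o["contact_force"].round(2),"t",round(o["t"],2))
    rows=[]
    for i in range(1,n+1):
        x,y,zz,yw=pose(p0+(psi1-p0)*i/n,z); t=np.array([x,y,zz]); w=np.radians(yw)
        G=np.column_stack([[-np.sin(w),np.cos(w),0],[np.cos(w),np.sin(w),0],[0,0,-1]])
        rows.append([(M.T@(t-p)*100).round(2).tolist(),R.from_matrix(M.T@G).as_rotvec(degrees=True).round(1).tolist()]); p=t;M=G
    print(rows)
E
python3 -c "
from h import *
print(pose(181)); plan(.5035,-.1575,.2985,0,8,3); print(proj('scene',[.5035,-.1723,.1296]),proj('scene',[.5035,-.1613,.1296]))"
```

```text
(np.float64(0.5042853306967409), np.float64(-0.1481956593799936), 0.2985, 1)
now [ 0.5037 -0.1726  0.3031] yaw 0.36 tilt z [ 0.003   0.0029 -1.    ] F [-0.17 -0.12  0.17] t 3.1 open 0.0002
N 1 rot [ 0.17 -0.16  0.36]
[[[1.51, -0.01, 0.46], [0.2, -0.2, 0.4]]]
[215.00102666 205.48527614] [220.0752556  205.79488149]
```

Request:
{"op": "jog_arm", "data": {
  "steps": [
    [[0.5,0,0.2],[0,-0.1,0.2]],
    [[0.4,0,0.1],[0,-0.1,0.2]],
    [[0.2,0,0.1],[0,0,0]],
    [[0,0,0],[0,0,0]],
    [[0,0,0],[0,0,0]]
  ]
}}

```text
t: 3.6
tool_pos: [0.5045, -0.1609, 0.3016]
tool_rot: [2.218, 2.215, 0.005]
contact_force: [-0.6, -0.5, 0.8]
opening: -0.0
```

```bash
python3 -c "
from h import *
plan(.5035,-.1515,.2985,0,8,3);print(psi_now())"
```

```text
now [ 0.5045 -0.1609  0.3016] yaw -0.07 tilt z [ 0.0074 -0.003  -1.    ] F [-0.64 -0.47  0.76] t 3.6 open -0.0
N 1 rot [ 0.42  0.17 -0.07]
[[[0.94, -0.1, 0.31], [0.4, 0.2, -0.1]]]
(np.float64(197.6423629602816), np.float64(0.0465684837398147))
```

Request:
{"op": "jog_arm", "data": {
  "steps": [
    [[0.3,0,0.2],[0,0,0]],
    [[0.3,0,0.2],[0,0,0]],
    [[0.2,0,0.1],[0,0,0]],
    [[0.1,0,0],[0,0,0]],
    [[0,0,0],[0,0,0]],
    [[0,0,0],[0,0,0]]
  ]
}}

```text
t: 4.2
tool_pos: [0.5045, -0.1511, 0.2958]
tool_rot: [2.218, 2.215, 0.005]
contact_force: [0.4, -1.1, -0.9]
opening: 0.0003
```

```bash
python3 -c "
from h import *
arc(171,4)
for n in ['scene']:
    im=ctrl.get_image(n)[:,:,::-1]
    a=im[185:265,185:325] if n=='scene' else im[200:310,350:490]
    cv2.imwrite(f'pics/{n}2.png',cv2.resize(a,None,fx=5,fy=5,interpolation=cv2.INTER_CUBIC))
"
```

```text
psi 185.14 r 0.0411 yaw -0.08 pos [ 0.5045 -0.1511  0.2958] F [ 0.43 -1.05 -0.91] t 4.2
[[[0.25, 0.0, -0.27], [0.4, 0.2, -1.7]], [[0.25, -0.09, 0.0], [0.0, 0.0, 3.5]], [[0.25, -0.09, 0.0], [0.0, 0.0, 3.5]], [[0.25, -0.09, 0.0], [0.0, 0.0, 3.5]]]
```

View pics/scene2.png

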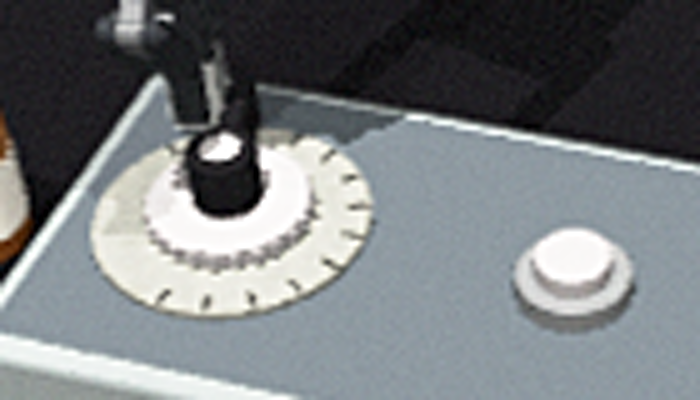

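The scene crop shows the fingertip at about (200,115), almost on the tab's −y flank, with the dial unmoved. Next I push the first click in small steps.

Request:
{"op": "jog_arm", "data": {
  "steps": [
    [[0.2,0,-0.1],[0,0,0]],
    [[0.15,0,-0.1],[0,0,0]],
    [[0.15,0,0],[0,0,0]],
    [[0.1,0,0],[0,0,0]]
  ]
}}

```text
t: 4.65
tool_pos: [0.5043, -0.1457, 0.298]
tool_rot: [2.217, 2.213, 0.0]
contact_force: [-0.5, -3.6, -1.4]
opening: 0.0001
```

Request:
{"op": "jog_arm", "data": {
  "steps": [
    [[0.15,0,0],[0,0,1]],
    [[0.15,0,0],[0,0,1]]
  ]
}}

```text
t: 4.85
tool_pos: [0.504, -0.1433, 0.298]
tool_rot: [2.258, 2.17, -0.004]
contact_force: [-2.0, -3.5, 0.1]
opening: 0.0
```

Request:
{"op": "jog_arm", "data": {
  "steps": [
    [[0.15,-0.05,0],[0,0,2]],
    [[0.15,-0.05,0],[0,0,2]]
  ]
}}

```text
t: 5.05
tool_pos: [0.5031, -0.14, 0.298]
tool_rot: [2.338, 2.085, -0.003]
contact_force: [-0.8, -0.5, -0.2]
opening: 0.0003
```

```bash
python3 -c "
from h import *
arc(171,4)
for n in ['scene','top']:
    im=ctrl.get_image(n)[:,:,::-1]
    a=im[185:265,185:325] if n=='scene' else im[200:310,350:490]
    cv2.imwrite(f'pics/{n}3.png',cv2.resize(a,None,fx=5,fy=5,interpolation=cv2.INTER_CUBIC))
"
```

```text
psi 169.24 r 0.0386 yaw -6.53 pos [ 0.5031 -0.14    0.298 ] F [-0.84 -0.47 -0.21] t 5.05
[[[-0.02, -0.13, -0.05], [0.3, 0.4, 3.8]], [[-0.03, 0.01, 0.0], [0.0, 0.0, -0.4]], [[-0.03, 0.01, 0.0], [0.0, 0.0, -0.4]], [[-0.03, 0.01, 0.0], [0.0, 0.0, -0.4]]]
```

View pics/scene3.png

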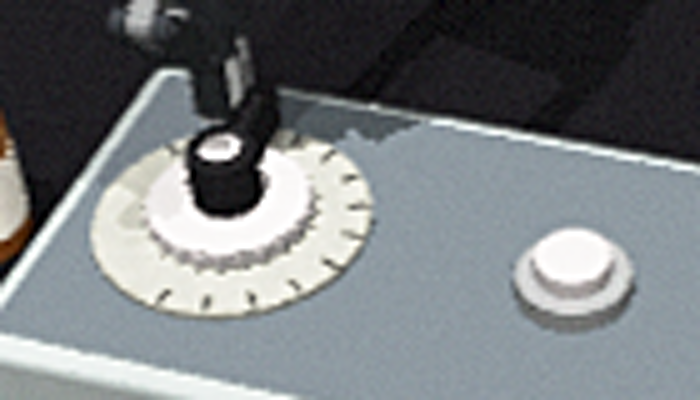

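View pics/top3.png

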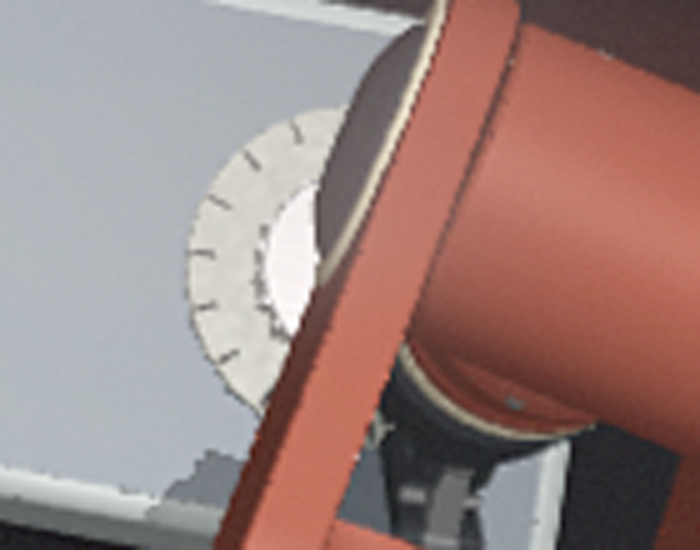

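The scene crop shows the tab rotated away from the finger, with its tip now at about (270,105), and the force has dropped. That is click 1, snapping at psi≈169. Next I push click 2, with the half-way point expected near psi 150.

```bash
python3 -c "
from h import *
arc(155,7)"
```

```text
psi 168.82 r 0.0384 yaw -6.41 pos [ 0.5032 -0.1397  0.298 ] F [-0.07  0.01  0.58] t 5.15
[[[0.16, -0.2, -0.05], [0.4, 0.4, 6.7]], [[0.14, -0.05, 0.0], [0.0, 0.0, 2.0]], [[0.14, -0.05, 0.0], [0.0, 0.0, 2.0]], [[0.14, -0.05, 0.0], [0.0, 0.0, 2.0]], [[0.14, -0.05, 0.0], [0.0, 0.0, 2.0]], [[0.14, -0.05, 0.0], [0.0, 0.0, 2.0]], [[0.14, -0.05, 0.0], [0.0, 0.0, 2.0]]]
```

Request:
{"op": "jog_arm", "data": {
  "steps": [
    [[0.15,-0.2,0],[0.2,0.2,5]],
    [[0.15,-0.05,0],[0.2,0.2,4]],
    [[0.15,-0.05,0],[0,0,2]],
    [[0.15,-0.05,0],[0,0,2]],
    [[0.15,-0.05,0],[0,0,2]],
    [[0.15,-0.05,0],[0,0,2]]
  ]
}}

```text
t: 5.75
tool_pos: [0.5014, -0.1293, 0.2983]
tool_rot: [-2.633, -1.712, -0.001]
contact_force: [-1.4, -2.5, -0.4]
opening: -0.0002
```

```bash
python3 -c "
from h import *
arc(149,4)"
```

```text
psi 155.05 r 0.0395 yaw -23.94 pos [ 0.5014 -0.1293  0.2983] F [-1.4  -2.5  -0.41] t 5.75
[[[0.11, -0.09, -0.02], [-0.0, -0.1, 2.5]], [[0.11, -0.04, 0.0], [0.0, 0.0, 1.5]], [[0.11, -0.04, 0.0], [0.0, 0.0, 1.5]], [[0.11, -0.04, 0.0], [0.0, 0.0, 1.5]]]
```

Request:
{"op": "jog_arm", "data": {
  "steps": [
    [[0.1,-0.1,0],[0,0,2]],
    [[0.1,-0.05,0],[0,0,1.5]]
  ]
}}

```text
t: 5.95
tool_pos: [0.5011, -0.1269, 0.2984]
tool_rot: [-2.687, -1.628, -0.002]
contact_force: [0.7, -0.0, -0.6]
opening: -0.0
```

Request:
{"op": "jog_arm", "data": {
  "steps": [
    [[0.1,-0.05,0],[0,0,1.5]]
  ]
}}

```text
t: 6.05
tool_pos: [0.5012, -0.1254, 0.2984]
tool_rot: [-2.708, -1.59, -0.003]
contact_force: [0.5, 0.7, 1.3]
opening: 0.0002
```

Request:
{"op": "jog_arm", "data": {
  "steps": [
    [[0.1,-0.05,0],[0,0,1.5]]
  ]
}}

```text
t: 6.15
tool_pos: [0.5013, -0.124, 0.2984]
tool_rot: [-2.729, -1.552, -0.004]
contact_force: [0.3, -0.0, -0.0]
opening: 0.0
```

```bash
python3 -c "
from h import *
arc(149,4)"
```

```text
psi 148.35 r 0.0403 yaw -30.74 pos [ 0.5013 -0.124   0.2984] F [ 0.28 -0.03 -0.04] t 6.15
[[[-0.01, 0.03, -0.01], [-0.0, -0.2, 0.7]], [[-0.01, 0.0, 0.0], [0.0, 0.0, -0.2]], [[-0.01, 0.0, 0.0], [0.0, 0.0, -0.2]], [[-0.01, 0.0, 0.0], [0.0, 0.0, -0.2]]]
```

```bash
python3 -c "
from h import *
arc(137,8)
im=ctrl.get_image('scene')[:,:,::-1]
cv2.imwrite('pics/scene4.png',cv2.resize(im[185:265,185:325],None,fx=5,fy=5,interpolation=cv2.INTER_CUBIC))
for p in (181,161,141,121,101):
    a=np.radians(p); q=proj('scene',[AX[0]+.05*np.cos(a),AX[1]+.05*np.sin(a),.142]); print(p,((q-185)*5).round())
"
```

```text
psi 148.35 r 0.0403 yaw -30.74 pos [ 0.5013 -0.124   0.2984] F [ 0.28 -0.03 -0.04] t 6.15
[[[0.1, -0.01, -0.01], [-0.0, -0.2, 2.3]], [[0.1, -0.04, 0.0], [0.0, 0.0, 1.4]], [[0.1, -0.04, 0.0], [0.0, 0.0, 1.4]], [[0.1, -0.04, 0.0], [0.0, 0.0, 1.4]], [[0.1, -0.04, 0.0], [0.0, 0.0, 1.4]], [[0.1, -0.04, 0.0], [0.0, 0.0, 1.4]], [[0.1, -0.04, 0.0], [0.0, 0.0, 1.4]], [[0.1, -0.04, 0.0], [0.0, 0.0, 1.4]]]
181 [244.  71.]
161 [282.  77.]
141 [313.  92.]
121 [334. 114.]
101 [341. 140.]
```

View pics/scene4.png

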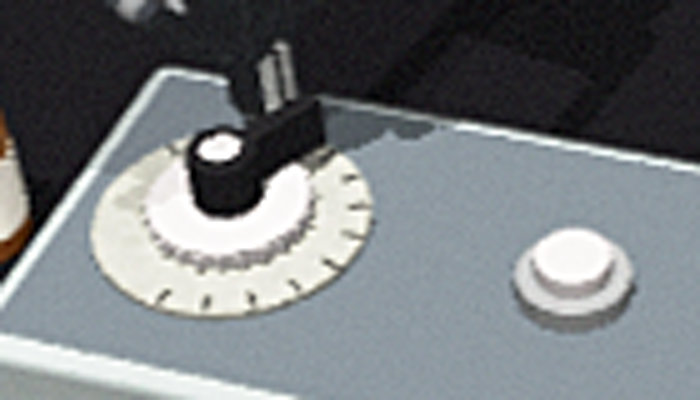

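The tab tip is at about (315,97) in the crop, against a predicted (313,92) for click 2, so two clicks are done. Now for click 3.

Request:
{"op": "jog_arm", "data": {
  "steps": [
    [[0.1,0,0],[0,-0.2,2]],
    [[0.1,-0.05,0],[0,0,1.5]],
    [[0.1,-0.05,0],[0,0,1.5]],
    [[0.1,-0.05,0],[0,0,1.5]],
    [[0.1,-0.05,0],[0,0,1.5]],
    [[0.1,-0.05,0],[0,0,1.5]],
    [[0.1,-0.05,0],[0,0,1.5]],
    [[0.1,-0.05,0],[0,0,1.5]]
  ]
}}

```text
t: 7.0
tool_pos: [0.5032, -0.1149, 0.2986]
tool_rot: [2.89, 1.228, -0.004]
contact_force: [-2.2, -2.2, 0.5]
opening: 0.0002
```

Request:
{"op": "jog_arm", "data": {
  "steps": [
    [[0.1,0,0],[0,0,1.5]],
    [[0.1,-0.05,0],[0,0,1.5]]
  ]
}}

```text
t: 7.2
tool_pos: [0.5039, -0.1134, 0.2986]
tool_rot: [2.923, 1.146, -0.008]
contact_force: [-1.5, -3.0, 0.7]
opening: -0.0002
```

```bash
python3 -c "
from h import *
arc(130,4)"
```

```text
psi 134.45 r 0.041 yaw -47.19 pos [ 0.5039 -0.1134  0.2986] F [-1.54 -3.05  0.72] t 7.2
[[[0.08, 0.07, 0.01], [-0.0, 0.3, -0.5]], [[0.08, -0.03, 0.0], [0.0, 0.0, 1.1]], [[0.08, -0.03, 0.0], [0.0, 0.0, 1.1]], [[0.08, -0.03, 0.0], [0.0, 0.0, 1.1]]]
```

Request:
{"op": "jog_arm", "data": {
  "steps": [
    [[0.1,0.05,0],[0,0,0]],
    [[0.1,0,0],[0,0,1]]
  ]
}}

```text
t: 7.4
tool_pos: [0.5053, -0.1124, 0.2985]
tool_rot: [2.935, 1.119, -0.012]
contact_force: [-3.1, 0.4, 1.8]
opening: 0.0004
```

Request:
{"op": "jog_arm", "data": {
  "steps": [
    [[0.1,0,0],[0,0,1]]
  ]
}}

```text
t: 7.5
tool_pos: [0.5061, -0.1116, 0.2983]
tool_rot: [-2.946, -1.091, 0.012]
contact_force: [-2.0, -0.9, 0.4]
opening: 0.0002
```

```bash
python3 -c "
from h import *
arc(130,4)"
```

```text
psi 130.37 r 0.0398 yaw -49.36 pos [ 0.5061 -0.1116  0.2983] F [-1.99 -0.9   0.38] t 7.5
[[[0.01, -0.03, -0.02], [-0.2, 0.4, 0.4]], [[0.01, -0.0, 0.0], [0.0, 0.0, 0.1]], [[0.01, -0.0, 0.0], [0.0, 0.0, 0.1]], [[0.01, -0.0, 0.0], [0.0, 0.0, 0.1]]]
```

Request:
{"op": "jog_arm", "data": {
  "steps": [
    [[0.1,-0.05,0],[0,0.2,1.5]],
    [[0,0,0],[0,0,0]]
  ]
}}

```text
t: 7.7
tool_pos: [0.507, -0.1101, 0.2983]
tool_rot: [-2.96, -1.048, 0.003]
contact_force: [0.8, -0.4, -0.1]
opening: 0.0002
```

```bash
python3 -c "
from h import *
arc(117,8)
im=ctrl.get_image('scene')[:,:,::-1]
cv2.imwrite('pics/scene5.png',cv2.resize(im[185:265,185:325],None,fx=5,fy=5,interpolation=cv2.INTER_CUBIC))
"
```

```text
psi 127.97 r 0.0396 yaw -51.02 pos [ 0.507  -0.1101  0.2983] F [ 0.77 -0.41 -0.13] t 7.7
[[[0.1, -0.07, -0.02], [-0.1, 0.1, 2.4]], [[0.1, -0.04, 0.0], [0.0, 0.0, 1.4]], [[0.1, -0.04, 0.0], [0.0, 0.0, 1.4]], [[0.1, -0.04, 0.0], [0.0, 0.0, 1.4]], [[0.1, -0.04, 0.0], [0.0, 0.0, 1.4]], [[0.1, -0.04, 0.0], [0.0, 0.0, 1.4]], [[0.1, -0.04, 0.0], [0.0, 0.0, 1.4]], [[0.1, -0.04, 0.0], [0.0, 0.0, 1.4]]]
```

View pics/scene5.png

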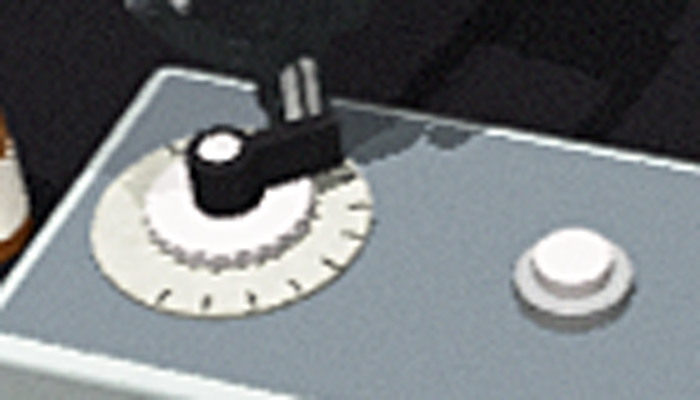

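The tab tip is at about (337,118), against a predicted (334,114) for click 3, and the force is zero. Three clicks done. The fourth should snap at psi ≈ 109–112, so I go gently from here.

Request:
{"op": "jog_arm", "data": {
  "steps": [
    [[0.1,-0.05,0],[-0.1,0.1,2]],
    [[0.1,-0.05,0],[0,0,1.5]],
    [[0.1,-0.05,0],[0,0,1.5]],
    [[0.1,-0.05,0],[0,0,1.5]],
    [[0.1,-0.05,0],[0,0,1.5]],
    [[0.1,-0.05,0],[0,0,1.5]],
    [[0.1,-0.05,0],[0,0,1.5]]
  ]
}}

```text
t: 8.45
tool_pos: [0.5113, -0.1031, 0.2985]
tool_rot: [3.051, 0.744, 0.001]
contact_force: [-2.2, -0.8, 1.5]
opening: -0.0001
```

```bash
python3 -c "
from h import *
arc(113,5)"
```

```text
psi 117.39 r 0.0402 yaw -62.6 pos [ 0.5113 -0.1031  0.2985] F [-2.19 -0.84  1.54] t 8.45
[[[0.06, -0.0, 0.0], [0.1, -0.0, 0.9]], [[0.06, -0.02, 0.0], [0.0, 0.0, 0.9]], [[0.06, -0.02, 0.0], [0.0, 0.0, 0.9]], [[0.06, -0.02, 0.0], [0.0, 0.0, 0.9]], [[0.06, -0.02, 0.0], [0.0, 0.0, 0.9]]]
```

Request:
{"op": "jog_arm", "data": {
  "steps": [
    [[0.1,0,0],[0,0,1]],
    [[0.1,0,0],[0,0,1]]
  ]
}}

```text
t: 8.65
tool_pos: [0.5127, -0.1022, 0.2985]
tool_rot: [3.065, 0.687, -0.004]
contact_force: [-3.9, -0.3, 2.3]
opening: 0.0
```

Request:
{"op": "jog_arm", "data": {
  "steps": [
    [[0.1,-0.05,0],[0,0,1]]
  ]
}}

```text
t: 8.75
tool_pos: [0.5134, -0.1014, 0.2985]
tool_rot: [3.071, 0.658, -0.005]
contact_force: [-2.1, -1.9, 1.0]
opening: 0.0
```

```bash
python3 -c "
from h import *
arc(111,5)"
```

```text
psi 113.64 r 0.0399 yaw -65.82 pos [ 0.5134 -0.1014  0.2985] F [-2.14 -1.87  1.  ] t 8.75
[[[0.04, -0.03, 0.0], [0.0, 0.2, 1.1]], [[0.04, -0.01, 0.0], [0.0, 0.0, 0.5]], [[0.04, -0.01, 0.0], [0.0, 0.0, 0.5]], [[0.04, -0.01, 0.0], [0.0, 0.0, 0.5]], [[0.04, -0.01, 0.0], [0.0, 0.0, 0.5]]]
```

Request:
{"op": "jog_arm", "data": {
  "steps": [
    [[0.1,0,0],[0,0.1,1]]
  ]
}}

```text
t: 8.85
tool_pos: [0.5143, -0.1009, 0.2984]
tool_rot: [3.078, 0.629, -0.003]
contact_force: [-2.9, 0.5, 1.7]
opening: -0.0001
```

Request:
{"op": "jog_arm", "data": {
  "steps": [
    [[0.1,0,0],[0,0,1]]
  ]
}}

```text
t: 8.95
tool_pos: [0.5153, -0.1003, 0.2984]
tool_rot: [-3.083, -0.599, 0.002]
contact_force: [-1.3, -0.1, 0.0]
opening: 0.0001
```

```bash
python3 -c "
from h import *
arc(110,5)
im=ctrl.get_image('scene')[:,:,::-1]
cv2.imwrite('pics/scene6.png',cv2.resize(im[185:265,185:325],None,fx=5,fy=5,interpolation=cv2.INTER_CUBIC))
"
```

```text
psi 110.45 r 0.0393 yaw -68.0 pos [ 0.5153 -0.1003  0.2984] F [-1.27 -0.08  0.04] t 8.95
[[[0.01, -0.07, -0.01], [-0.0, 0.1, 1.6]], [[0.01, -0.0, 0.0], [0.0, 0.0, 0.1]], [[0.01, -0.0, 0.0], [0.0, 0.0, 0.1]], [[0.01, -0.0, 0.0], [0.0, 0.0, 0.1]], [[0.01, -0.0, 0.0], [0.0, 0.0, 0.1]]]
```

View pics/scene6.png

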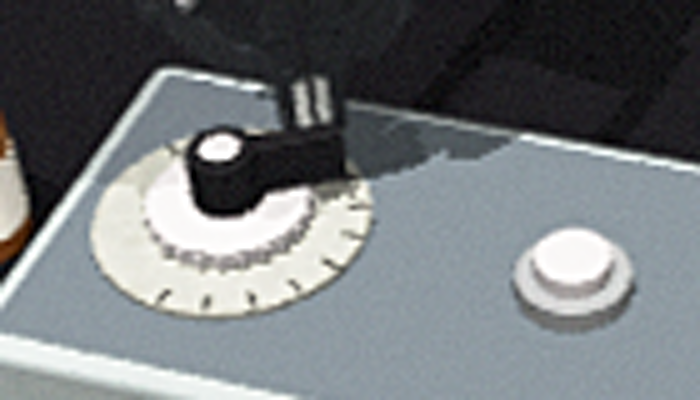

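The tab tip is at about (344,130), around half-way and on the verge of snapping. One more small push.

Request:
{"op": "jog_arm", "data": {
  "steps": [
    [[0.1,-0.05,0],[0,0,1]],
    [[0,0,0],[0,0,0]]
  ]
}}

```text
t: 9.2
tool_pos: [0.5168, -0.0993, 0.2985]
tool_rot: [3.089, 0.569, 0.003]
contact_force: [0.5, -0.4, 1.6]
opening: -0.0002
```

```bash
python3 -c "
from h import *
arc(109,5)
im=ctrl.get_image('scene')[:,:,::-1]
cv2.imwrite('pics/scene7.png',cv2.resize(im[185:265,185:325],None,fx=5,fy=5,interpolation=cv2.INTER_CUBIC))
"
```

```text
psi 107.91 r 0.039 yaw -69.12 pos [ 0.5168 -0.0993  0.2985] F [ 0.49 -0.45  1.58] t 9.2
[[[-0.01, -0.09, -0.0], [0.0, -0.1, 2.7]], [[-0.02, 0.01, 0.0], [0.0, 0.0, -0.2]], [[-0.02, 0.01, 0.0], [0.0, 0.0, -0.2]], [[-0.02, 0.01, 0.0], [0.0, 0.0, -0.2]], [[-0.02, 0.01, 0.0], [0.0, 0.0, -0.2]]]
```

View pics/scene7.png

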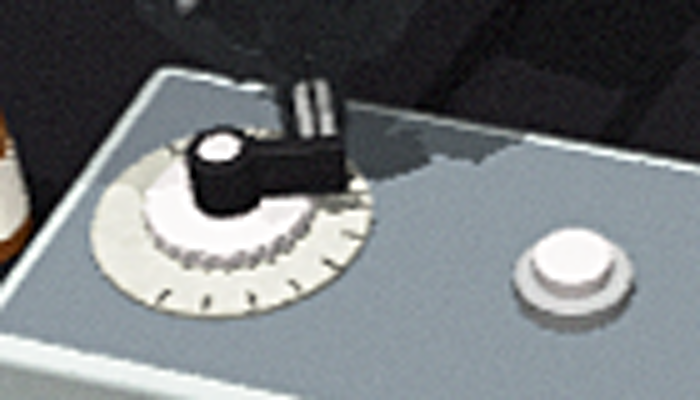

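The tab tip is now at about (347,140), against a predicted (341,140) for click 4, and it has come away from the finger. I back off, lift clear, and check from above.

Request:
{"op": "jog_arm", "data": {
  "steps": [
    [[-0.5,0,0],[0,0,0]],
    [[-0.5,0,0],[0,0,0]],
    [[0,0,-2],[0,0,0]],
    [[0,0,-3],[0,0,0]],
    [[0,0,-3],[0,0,0]],
    [[0,0,0],[0,0,0]]
  ]
}}

```text
t: 9.85
tool_pos: [0.5048, -0.1036, 0.3792]
tool_rot: [-3.088, -0.569, 0.001]
contact_force: [-0.1, 0.5, 1.1]
opening: -0.0
```

```bash
python3 -c "
from h import *
plan(.572,.0165,.37,-70,8,3)
for n in ['scene','top']:
    im=ctrl.get_image(n)[:,:,::-1]
    a=im[185:265,185:325] if n=='scene' else im[200:310,350:490]
    cv2.imwrite(f'pics/{n}8.png',cv2.resize(a,None,fx=5,fy=5,interpolation=cv2.INTER_CUBIC))
"
```

```text
now [ 0.5048 -0.1036  0.3792] yaw -69.13 tilt z [-8.0e-04  1.1e-03 -1.0e+00] F [-0.05  0.52  1.12] t 9.85 open -0.0
N 5 rot [-0.08  0.02  0.87]
[[[2.11, -1.76, 0.19], [-0.0, 0.0, 0.2]], [[2.1, -1.77, 0.19], [-0.0, 0.0, 0.2]], [[2.1, -1.78, 0.19], [-0.0, 0.0, 0.2]], [[2.09, -1.78, 0.19], [-0.0, 0.0, 0.2]], [[2.09, -1.79, 0.19], [-0.0, 0.0, 0.2]]]
```

View pics/scene8.png

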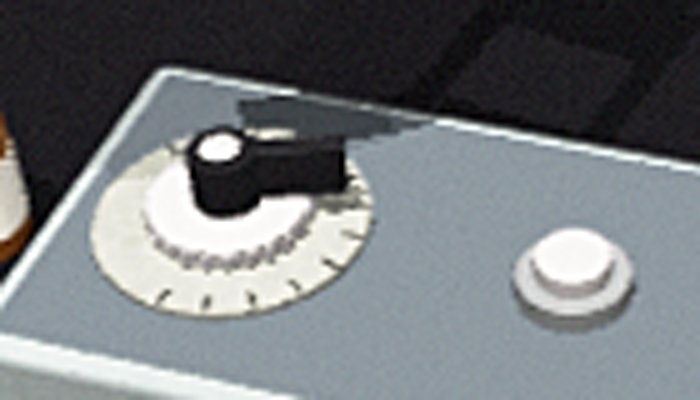

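View pics/top8.png

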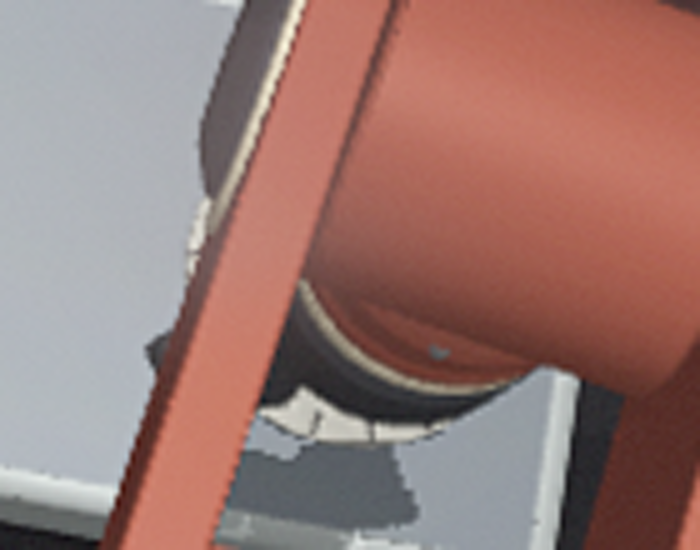

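In the scene view six ticks remain beyond the tab (clicks 5–10), so it stands on click 4. The arm hides the dial from the top camera. Next I move over the button.

Request:
{"op": "jog_arm", "data": {
  "steps": [
    [[2.1,-1.8,0],[0,0,0.2]],
    [[2.1,-1.8,0],[0,0,0.2]],
    [[2.1,-1.8,0],[0,0,0.2]],
    [[2.1,-1.8,0],[0,0,0.2]],
    [[2.1,-1.8,0],[0,0,0.2]],
    [[0.4,-0.4,0],[0,0,0]],
    [[0,0,0],[0,0,0]]
  ]
}}

```text
t: 10.65
tool_pos: [0.5719, 0.0263, 0.3608]
tool_rot: [-3.085, -0.534, 0.039]
contact_force: [0.6, -0.1, -0.6]
opening: -0.0003
```

```bash
python3 -c "
from h import *
plan(.572,.0165,.31,-70,8,3)
im=ctrl.get_image('top')[:,:,::-1]
cv2.imwrite('pics/top9.png',cv2.resize(im[180:330,270:490],None,fx=3.5,fy=3.5,interpolation=cv2.INTER_CUBIC))
"
```

```text
now [0.5719 0.0263 0.3608] yaw -70.37 tilt z [-0.0264  0.0056 -0.9996] F [ 0.58 -0.09 -0.61] t 10.65 open -0.0003
N 2 rot [-0.81  1.32 -0.36]
[[[-0.1, 0.5, 2.54], [-0.4, 0.7, -0.2]], [[-0.13, 0.48, 2.54], [-0.4, 0.7, -0.2]]]
```

View pics/top9.png

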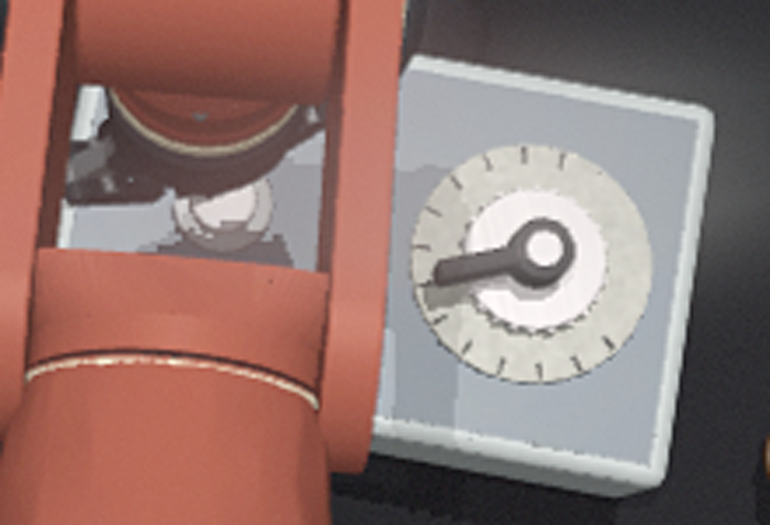

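The top view shows the tab swung to the image left, slightly down, at ≈101°. That confirms click 4. Now I straighten the tool and descend over the button.

Request:
{"op": "jog_arm", "data": {
  "steps": [
    [[-0.1,0.5,1.5],[-0.4,0.7,-0.2]],
    [[-0.1,0.5,1.5],[-0.4,0.7,0]],
    [[0,0,1.2],[0,0,0]],
    [[0,0,0.7],[0,0,0]],
    [[0,0,0],[0,0,0]],
    [[0,0,0],[0,0,0]]
  ]
}}

```text
t: 11.3
tool_pos: [0.5703, 0.0117, 0.308]
tool_rot: [3.096, 0.533, -0.003]
contact_force: [-0.4, -0.6, 0.9]
opening: 0.0
```

```bash
python3 -c "
from h import *
plan(.572,.0165,.300,-70,8,3)
im=ctrl.get_image('scene')[:,:,::-1]
cv2.imwrite('pics/scene9.png',cv2.resize(im[170:265,205:345],None,fx=5,fy=5,interpolation=cv2.INTER_CUBIC))
"
```

```text
now [0.5703 0.0117 0.308 ] yaw -70.47 tilt z [-1.8e-03 -3.0e-04 -1.0e+00] F [-0.43 -0.57  0.94] t 11.3 open 0.0
N 1 rot [-0.02  0.1  -0.47]
[[[0.32, -0.39, 0.8], [-0.0, 0.1, -0.5]]]
```

View pics/scene9.png

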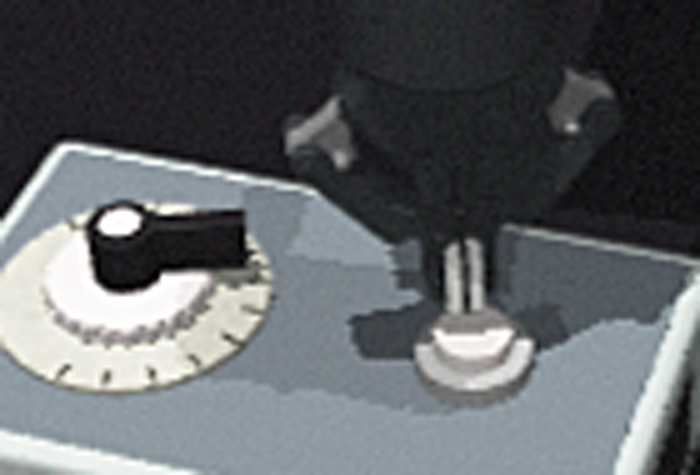

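The scene view shows the fingertip over the button, slightly short in y, with the dial still on click 4. I centre it and press.

Request:
{"op": "jog_arm", "data": {
  "steps": [
    [[0.3,-0.35,0],[0,0,0]],
    [[0,0,0.5],[0,0,0]],
    [[0,0,0.4],[0,0,0]],
    [[0,0,0.2],[0,0,0]],
    [[0,0,0],[0,0,0]]
  ]
}}

```text
t: 11.85
tool_pos: [0.5729, 0.017, 0.2984]
tool_rot: [3.095, 0.534, 0.003]
contact_force: [0.0, 0.1, 0.4]
opening: 0.0001
```

Request:
{"op": "jog_arm", "data": {
  "steps": [
    [[0,0,0.25],[0,0,0]],
    [[0,0,0.25],[0,0,0]]
  ]
}}

```text
t: 12.05
tool_pos: [0.5731, 0.017, 0.2937]
tool_rot: [3.095, 0.535, 0.004]
contact_force: [-1.9, 0.4, 2.9]
opening: -0.0005
```

Request:
{"op": "jog_arm", "data": {
  "steps": [
    [[0,0,0.25],[0,0,0]],
    [[0,0,0.2],[0,0,0]]
  ]
}}

```text
t: 12.25
tool_pos: [0.5731, 0.017, 0.2897]
tool_rot: [3.095, 0.534, 0.003]
contact_force: [-2.9, 0.2, 4.3]
opening: 0.0002
```

Request:
{"op": "jog_arm", "data": {
  "steps": [
    [[0,0,0.2],[0,0,0]],
    [[0,0,0.1],[0,0,0]]
  ]
}}

```text
t: 12.45
tool_pos: [0.5734, 0.017, 0.2894]
tool_rot: [3.095, 0.535, 0.002]
contact_force: [-3.9, 0.1, 6.0]
opening: -0.0002
```

It appears to be bottoming out. I press a little harder to be sure.

Request:
{"op": "jog_arm", "data": {
  "steps": [
    [[0,0,0.3],[0,0,0]],
    [[0,0,0.4],[0,0,0]]
  ]
}}

```text
t: 12.65
tool_pos: [0.574, 0.017, 0.2891]
tool_rot: [3.095, 0.535, -0.002]
contact_force: [-14.3, 1.1, 26.0]
opening: 0.0001
```

Hard stop reached: 26 N at tip z ≈ 0.116, which is 6 mm down. Now I release and retract.

Request:
{"op": "jog_arm", "data": {
  "steps": [
    [[0,0,-0.5],[0,0,0]],
    [[0,0,-1],[0,0,0]],
    [[0,0,-2],[0,0,0]],
    [[0,0,-3],[0,0,0]],
    [[0,0,-3],[0,0,0]],
    [[0,0,0],[0,0,0]],
    [[0,0,0],[0,0,0]]
  ]
}}

```text
t: 13.35
tool_pos: [0.574, 0.0169, 0.3873]
tool_rot: [3.094, 0.535, -0.0]
contact_force: [-0.5, 0.1, -0.6]
opening: -0.0001
```

```bash
python3 -c "
from h import *
o=ctrl.get_obs();print(o['tool_pos'],o['contact_force'],abs(o['dq']).max())
im=ctrl.get_image('scene')[:,:,::-1]
cv2.imwrite('pics/scene10.png',im)
cv2.imwrite('pics/scene10b.png',cv2.resize(im[180:330,140:400],None,fx=3,fy=3,interpolation=cv2.INTER_CUBIC))
cv2.imwrite('pics/top10.png',ctrl.get_image('top')[:,:,::-1])
"
```

```text
[0.57395327 0.01692115 0.38725511] [-0.47950764  0.11876887 -0.58305303] 0.03139104563875688
```

View pics/scene10b.png

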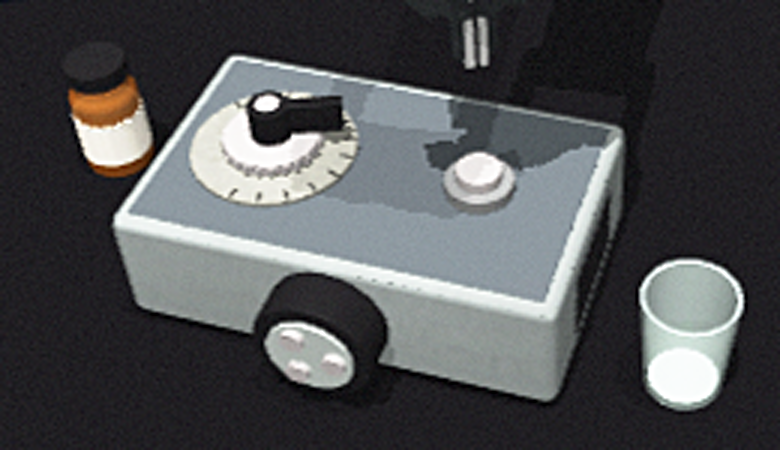

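View pics/top10.png

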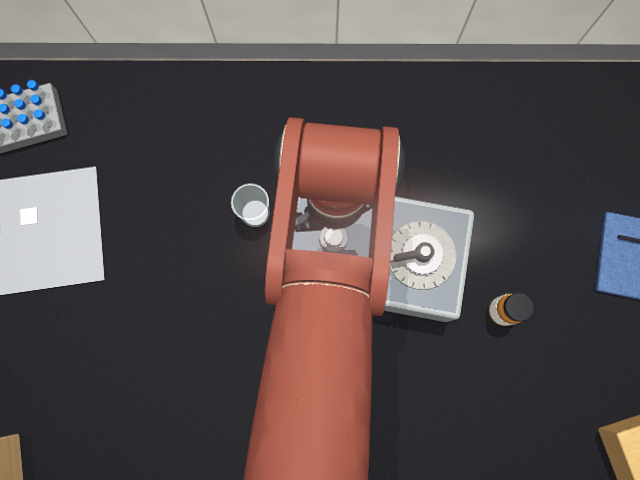

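The button is up and the dial is on click 4. The jar (512,308) and beaker (250,207) are unmoved, and the gripper is clear. The arm hides the stopper, but the tool never went near it below panel height. Handing in.

```bash
python3 -c "
from station import ctrl
print(ctrl.finish_job())"
```

```text
the job is handed in; nothing more can be done
None
```

I turned the dial exactly four clicks clockwise, pushing its tab with the shut fingertip. Then I pressed the start button once and let it come up, and handed the job in at about 13.5 s. No verdict came back.

- **Dial:** each click showed as a drop in the contact force. The tab moved from about 181° to about 101°. Six ticks remain beyond it, which is right for the fourth click, and both cameras agreed on this before the press and again at the end.
- **Button:** it reached its hard stop at about 6 mm of travel, with 26 N upward on the tool. After I retracted, the last pictures show it up, with the gripper clear and the contact force near zero.
- **Bystanders:** the jar and beaker look unmoved in the last pictures. The arm hid the stopper in the last top view, so I could not check it directly. The fingertip stayed above panel height the whole time and could not have reached it.
- **Disagreements:** the two cameras differed by 3–4 mm on the dial's position. My first automatic outline fits for the plate and the pump body were off, so I used hand-read pixels checked against the known sizes instead.

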